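Fetch the rear profile template from the crowded hook

TASK

The profile template wanted for the next job hangs at the back of the crowded hook: move the front template, then the middle one, to the spare hook, sliding the first back until it presses gently on the sprung rubber stop and the second until it presses on the first (hold each there for a moment with some 5 to 10 N, never driving the spring to its end, and force nothing against the hooks), and leave both hanging freely there, close together. Then take the rear template and stand it upright in the slot of the wooden rack, fully down, and let go. Put nothing down on the bench and leave the other things alone.

Things in the scene. Friction and masses are not known exactly. Their poses are not given: they have to be found in the camera images.
- full_hook: Fixed steel stand, 30 mm post 225 high, three templates hung on it. Origin: base centre on bench (base 120x130x10 mm). Hook: level round rod, 12 mm thick, along the stand's own -x, axis 205 mm above origin, out to 150 mm; there it turns up, axis rising 8 mm to the tip at 164 mm: lift an eye about 13 mm to pass. Templates hang 55, 90 and 125 mm (+-3) out from the origin.
- spare_hook: Stand with the same shape, sizes and axes as full_hook, but no templates; a spring stop is on its rod (see stop).
- stop: Brass collar fixed at the root of the spare rod; origin on rod axis over stand origin, axes as stand. It carries a black rubber disc round the rod, 50 mm across, 6 thick, which yields 12 mm to +x on a 1200 N/m spring. The disc's resting place differs each time: front face 30 to 55 mm out from the origin (to -x). This pose does NOT tell where: find it by touch or sight.
- front_template: Nearest the tip; blade stepped 60, 44, 28 mm wide. Wooden head with eye, grip on top, 6 mm aluminium blade to 130 mm below origin; 0.19-0.31 kg. Origin: the rod's axis when hung; own z up, x along the rod to the post, y across. Grip 14 (x) by 30 mm (y, pinch this), 20 to 62 mm above origin. See front_eye for the head.
- front_eye (a point): Middle of the front template's eye, 10 mm below its origin, on its axes; alike on all three. Eye: through hole along x, 34 mm wide (y), floor 16 mm below this point; roof an inverted V of 25 degree slopes, bearing on the rod at 16.6 mm above this point at mid-width. Head round it: 26 mm thick (x), 58 wide (y), from 28 mm below to 30 mm above this point.
- middle_template: Hangs in the middle. Same head, eye, grip, origin, axes, length and mass as front_template; blade 60 mm wide with two 30 mm waists.
- rear_template: Hangs rearmost, next to the post. Same head, eye, grip, origin, axes, length and mass as front_template; blade 36 mm wide with a straight foot 60 mm wide (y), 35 high, 6 thick, its edge 130 mm below the origin.
- rack: Fixed light-wood block 70 (x) by 120 (y) by 42 mm high. Origin: centre of its underside. In its top an upright slot, 11 mm (own x) by 71 mm (own y), 30 mm deep (floor 12 mm above the origin), edges bevelled 4 mm. A template fully down in it has its origin 142 mm above the rack's.
- figurine: small plaster figurine 92 mm high, between the stands; bystander, to be left alone (origin at its underside or middle)
- clay_pot: terracotta cup 75 mm high, between the stands; bystander, to be left alone (origin at its underside or middle)
- mallet: hammer lying on the bench at the left; bystander, to be left alone (origin at its underside or middle)
- scraper: spatula lying on the bench at the right; bystander, to be left alone (origin at its underside or middle)
- brush: brush lying on the bench, near right; bystander, to be left alone (origin at its underside or middle)
Not all that is in view belongs to the job. What is shaped like the rear_template but turquoise is not meant.

How it is judged (in metres and radians):
On the way, in this order (a step that is already met when the one before it is completed fails the run):
1. the front template, its eye on the spare hook, presses on the rubber stop with more than 3.5 N for 0.2 s (x of front_template in the frame of spare_hook between -0.15 and -0.03 m and y of front_template in the frame of spare_hook between -0.012 and 0.012 m and contact force between front_template and stop above 3.5 N), for 0.2 s.
2. the middle template, its eye on the spare hook, presses on the front one there with more than 3.5 N for 0.2 s (x of middle_template in the frame of spare_hook between -0.15 and -0.03 m and y of middle_template in the frame of spare_hook between -0.012 and 0.012 m and x of front_template in the frame of spare_hook between -0.15 and -0.03 m and y of front_template in the frame of spare_hook between -0.012 and 0.012 m and contact force between middle_template and front_template above 3.5 N), for 0.2 s.
3. the rear template stands fully down in the rack's slot, let go (horizontal distance between rear_template and rack below 0.008 m and z of rear_template in the frame of rack between 0.135 and 0.146 m and angle between rear_template's own z axis and vertical below 0.2 rad and angle between the x axis of rear_template and the x axis of rack, either way round below 0.2 rad and linear speed of rear_template below 0.02 m/s and contact force between rear_template and the fingers below 0.1 N), for 0.2 s.
At the end, for the whole second after the job is handed in: Front and middle templates hang at rest on the spare hook's rod (height within 6 mm, sideways 12 mm, tilt under 0.25 rad), origins under 40 mm apart; the rear one stands in the slot, within 8 mm of the rack's centre, origin at most 146 mm above its underside, tilt and twist under 0.2 rad, let go (all of step 3 and x of front_template in the frame of spare_hook between -0.15 and -0.03 m and y of front_template in the frame of spare_hook between -0.012 and 0.012 m and z of front_template in the frame of spare_hook between 0.199 and 0.211 m and angle between each of front_template, middle_template's own z axis and vertical below 0.25 rad and linear speed of each of front_template, middle_template below 0.02 m/s and x of middle_template in the frame of spare_hook between -0.15 and -0.03 m and y of middle_template in the frame of spare_hook between -0.012 and 0.012 m and z of middle_template in the frame of spare_hook between 0.199 and 0.211 m and distance between front_template and middle_template below 0.04 m); the robot touches nothing.
It fails at once if a template is forced, dragged or dropped on a hook stand, or the rear one on the rack, with more than 60 N (contact force between any of front_template, middle_template, rear_template and full_hook above 60 N or contact force between any of front_template, middle_template, rear_template and spare_hook above 60 N or contact force between rear_template and rack above 60 N).
It fails at once if a template is pressed against the stop with more than 14 N (spring driven to the end) (contact force between any of front_template, middle_template, rear_template and stop above 14 N).
It fails at once if two templates are pressed together with more than 18 N (contact force between front_template and middle_template above 18 N or contact force between any of middle_template, front_template and rear_template above 18 N).
It fails at once if a template is dropped or put down on the bench (height (world z) of any of front_template, middle_template, rear_template below 0.12 m).
It fails at once if a bystander is moved more than 25 mm (distance of any of figurine, clay_pot, mallet, scraper, brush from where it was at the start of the episode above 0.025 m).
It also fails if it takes over 72 s, if anything falls off the work surface, if the arm or the gripper's body presses on something with over 40 N, if the wrist force passes 120 N, or if a joint passes its speed limit or range.

ROBOT

A 7-joint arm with a two-finger parallel gripper is mounted at the origin on the work surface. World frame = base frame: x ahead of the robot, y to its left, z up, the work surface at z = 0. Lengths are in m, angles in degrees, forces in N, time in s.
With the tool pointing down it reaches from about 0.35 to 0.9 m from the base axis. Payload 7.2 kg.
Tool frame: the origin (TCP) lies where the fingers leave the gripper's body, on its centre line; the fingertips stand 80 mm ahead of it and the grasp point (between the pads) lies 61 mm ahead of it (env.tip_extent is the z of the fingertips in the tool frame, in m); z points along the fingers, y is the line along which they close (so a half turn about z gives the same grasp; the last joint's range is limited). The gripper opens to 88 mm and grips with 3 to 60 N. Pads are 20 mm wide; open, the fingers measure 115 mm over their backs; the gripper's body (75 mm by 178 mm) begins 61 mm behind the grasp point.
Start: joints at [-68.996, 23.554, -0.728, 91.456, 0.321, 64.991, -4.71], TCP at [0.263, 0.567, 0.303] pointing down, gripper open.
Joint ranges: [-169.25, 169.25], [-16.82, 113.86], [-84.01, 82.57], [7.8, 145.47], [-59.2, 239.2], [7.22, 106.19], [-163.78, 163.78]. Speed limits (degrees/s): [136.94, 136.94, 172.46, 172.46, 180, 180, 180].

INTERFACE

Orientations are given as a 3x3 rotation matrix whose columns are the frame's x, y, z axes.
In Python, from station import env, grab_frame, calibration gives the robot as it stands.
- The arm moves only by the tool servo_tool, never from a script. Its argument "steps" is a list of rows, each a list of 7 numbers: the shift along the tool's x, y, z in mm, then the turn, a rotation vector about the tool's x, y, z in rad, then the finger opening in mm, from 0 to 87.8. A call has 1 to 10 rows; each row is the pose to reach, as a shift and turn from the pose commanded when the call began, along the tool's axes at that moment; what a row does not reach only later rows make up. A row lasts 1/10 s, in which the tool goes at most 50 mm and 8.59 degrees, less where a joint would pass 70% of its speed; a pose out of reach is approached as far as the arm can. A call with a gripper value outside its range is refused whole. The fingers move at their own pace and stop on an object; "grip_force" is the grip in N (left out, the last holds). Time passes only in rows, so rows that repeat a pose let the fingers close. It gives the time, the measured TCP pose, the force, the opening and the grip force at its end, in the units of the state.
- env.get_state(): the state, without advancing time (a new reading comes with each control period).
- grab_frame(name): name is "scene" or "top"; returns the picture (400x640x3 uint8, red, green, blue); there is no depth.
- calibration(name): a dict with "fov_y" (degrees; the focal length in pixels is half the picture's height over the tangent of half this angle, whatever the lens; pixels are square), "cx", "cy" (the principal point, pixels), "view" (4x4, takes a point from world to camera coordinates). Camera axes: x right, y up, looking along -z (the intrinsics and any distortion apply to the point x, -y, -z); pixel columns grow to the right and rows downward; lengths in m; the calibration is good to about 2 mm. A picture is of the moment at which its call begins. calibration takes no time and is no camera call.
- env.close_job(): hands the job in; it is judged then, once.
The state is a dict: "clock": time; "joints": joint angles; "joint_vel": joint speeds; "tau": joint torques, N m; "position": TCP position; "eef_rot": TCP orientation; "wrist_force": force on the tool from outside, world axes, zero at the start; "moment": the same for the moment, N m; "gripper_width": opening from 0.0 (shut) to 1.0 (fully open); "finger_force": force on a finger pad.
Only numpy, scipy, OpenCV 4.12 (cv2) and the standard library are available. Lean on these libraries where they do the work, as an engineer would, in place of code of your own. Each camera call takes 0.05 s, during which the arm holds its last target. There are 200 camera calls.

## Working session

There is one attempt and no reset: what is moved stays moved. The work goes in short steps, Python scripts to look and compute and a tool call to move; the robot and the scene stay as the last step left them, time stands still between calls to the robot, and variables do not carry over. Pictures are saved under pics/ and viewed, at most 14 in all, crops included, and the job is handed in when it is done.

Besides the shell and the picture viewer there is one more tool, called after "Call:" as name([rows], argument=value, ...), one row to a line, values as JSON. servo_tool: Moves the arm, as the interface text tells. Its arguments: {"type":"object","properties":{"steps":{"type":"array","items":{"type":"array","items":{"type":"number"}}},"grip_force":{"type":"number"}},"required":["steps"]}

```bash
ls; mkdir -p pics
python3 - <<'E'
from station import env, grab_frame, calibration
import cv2
for n in("scene","top"):
    im=grab_frame(n); cv2.imwrite(f"pics/{n}0.png",im[:,:,::-1]); print(n,calibration(n))
s=env.get_state(); print({k:s[k] for k in s})
print(env.tip_extent)
E
```

```text
pics
scene {'fov_y': 54.61268502378876, 'cx': 322.44828233727134, 'cy': 202.99930882098676, 'view': array([[-0.31064077,  0.95033038, -0.01935146,  0.17068153],
       [-0.59297998, -0.17783965,  0.78533292,  0.19869786],
       [ 0.74288428,  0.25543145,  0.61877114, -1.5323677 ],
       [ 0.        ,  0.        ,  0.        ,  1.        ]])}
top {'fov_y': 55.54161092271119, 'cx': 318.97207522225307, 'cy': 198.37679550232664, 'view': array([[ 0.01534889, -0.99986038,  0.00660595, -0.00483526],
       [ 0.99382864,  0.01598152,  0.10976892, -0.53271393],
       [-0.10985917,  0.00488035,  0.99393518, -1.18498784],
       [ 0.        ,  0.        ,  0.        ,  1.        ]])}
{'clock': 0.1, 'joints': array([-68.99678862,  23.5942899 ,  -0.72793078,  91.49646907,
         0.32129241,  64.99144101,  -4.71279936]), 'joint_vel': array([-0.00264385, -0.16705506, -0.01040974, -0.14135734,  0.02783615,
        0.00914795, -0.01894081]), 'tau': array([ 2.99888998e-03, -5.89098823e+01,  6.43963069e-01, -2.91708827e+01,
       -5.37796423e-02,  1.45409221e-02,  4.32118520e-05]), 'position': array([0.26314896, 0.56654259, 0.30192548]), 'eef_rot': array([[-9.06950758e-01,  4.21236374e-01, -4.89203291e-04],
       [ 4.21236644e-01,  9.06949818e-01, -1.31070009e-03],
       [-1.08431718e-04, -1.39481080e-03, -9.99999021e-01]]), 'wrist_force': array([0.52156682, 0.40186404, 0.01228691]), 'moment': array([-0.01936065,  0.06027022, -0.06097763]), 'finger_force': 0.0, 'gripper_width': 1.0003668621082453}
0.08
```

View pics/scene0.png

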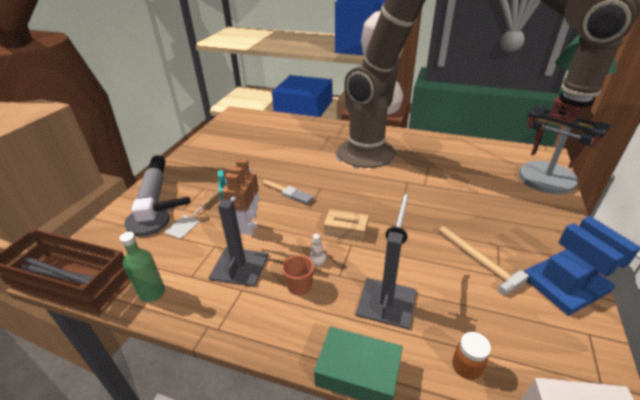

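View pics/top0.png

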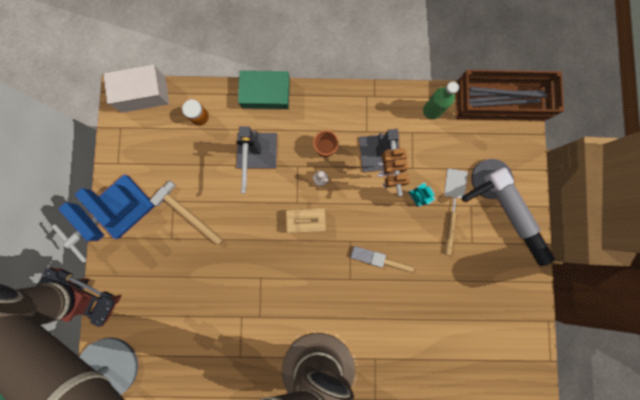

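The scene view shows the full hook with its post at (232,235) and the spare hook at (390,260). In the top view the full stand is at (380,150), the spare at (255,150) and the rack at (306,220). Both rods point towards the robot. Next I'll view enlarged crops for pixel positions.

```bash
cat > h.py <<'E'
import numpy as np, cv2
from station import env, grab_frame, calibration
def ray(n,px):
    c=calibration(n); f=200/np.tan(np.radians(c['fov_y']/2)); V=c['view']; R=V[:3,:3]; o=-R.T@V[:3,3]
    d=R.T@np.array([(px[0]-c['cx'])/f,-(px[1]-c['cy'])/f,-1.]); return o,d
def onz(n,px,z):
    o,d=ray(n,px); return o+d*(z-o[2])/d[2]
def proj(n,P):
    c=calibration(n); f=200/np.tan(np.radians(c['fov_y']/2)); p=c['view'][:3,:3]@np.array(P,float)+c['view'][:3,3]
    return np.array([c['cx']-f*p[0]/p[2],c['cy']+f*p[1]/p[2]])
def crop(n,x0,y0,x1,y1,k,out,im=None):
    im=grab_frame(n) if im is None else im
    cv2.imwrite(out,cv2.resize(im[y0:y1,x0:x1,::-1],None,fx=k,fy=k,interpolation=cv2.INTER_CUBIC))
def two(pa,pb):
    o1,d1=ray("top",pa);o2,d2=ray("scene",pb)
    A=np.c_[d1,-d2]; t=np.linalg.lstsq(A,o2-o1,rcond=None)[0]
    a=o1+d1*t[0];b=o2+d2*t[1]; return (a+b)/2,np.linalg.norm(a-b)
E
python3 - <<'E'
from h import *
im=cv2.imread('pics/top0.png')[:,:,::-1]
crop("top",232,120,432,240,4,'pics/t1.png',im)
im=cv2.imread('pics/scene0.png')[:,:,::-1]
crop("scene",205,150,425,325,3.6,'pics/s1.png',im)
E
```

```text
(no output)
```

View pics/t1.png

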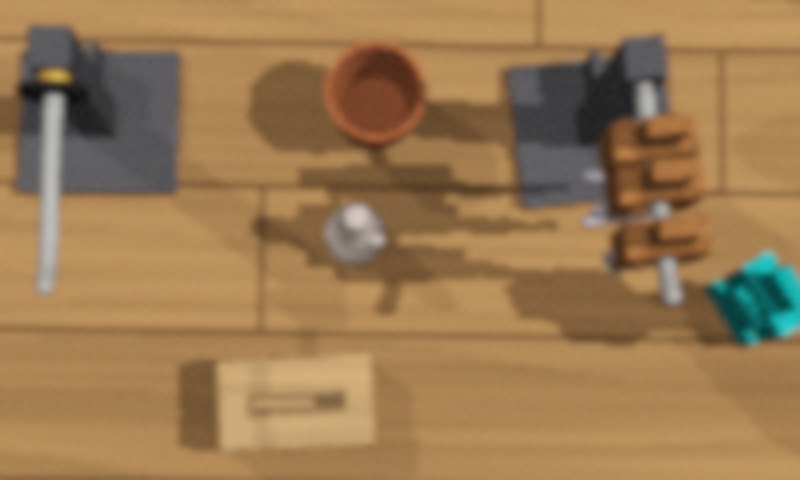

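View pics/s1.png

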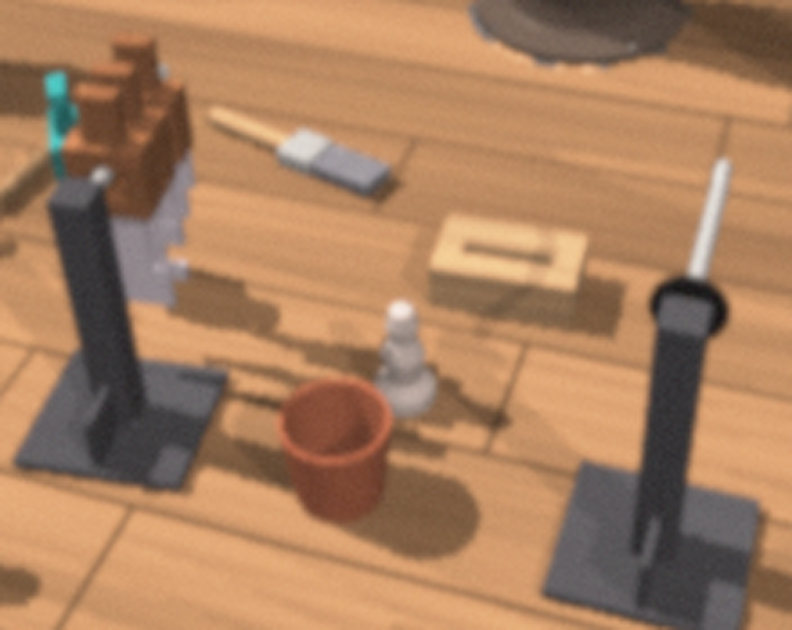

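The top crop shows the spare rod running from (53,95) to (45,290), and the full rod from (645,85) to (672,300). The template grips are at about (665,128), (672,172) and (678,238), and the rack corners are at (218,362), (375,355), (375,443) and (220,450). The scene crop shows the black disc at (690,305) and the grip tops at (135,45), (112,70) and (100,92).

Run:
```python
from h import *
np.set_printoptions(precision=4,suppress=True)
T=lambda p:(232+(p[0]+.5)/4-.5,120+(p[1]+.5)/4-.5)
S=lambda p:(205+(p[0]+.5)/3.6-.5,150+(p[1]+.5)/3.6-.5)
def show(n,p,z): print(n,p,onz("top",T(p),z))
for p,z in [((54,100),.211),((47,250),.211),((45,290),.22)]: show("spare rod",p,z)
for p,z in [((646,85),.211),((661,211),.211),((672,300),.22)]: show("full rod",p,z)
for p in [(20,190),(177,190),(180,53)]: show("spare base",p,.01)
for p in [(505,68),(525,207)]: show("full base",p,.01)
for p in [(51,47),(643,58)]: show("post",p,.225)
for p in [(218,362),(375,355),(375,443),(220,450)]: show("rack",p,.042)
for p in [(250,404),(343,400)]: show("slot ends",p,.042)
for p in [(665,128),(672,172),(678,235)]: show("grip",p,.267)
for a,b in [((678,235),(135,42)),((672,172),(112,68)),((665,128),(100,90)),((51,47),(686,310)),((643,58),(78,190)),((45,290),(725,162)),((672,300),(163,72))]:
    print("tri",*two(T(a),S(b)))
for p in [(452,216),(588,236),(576,283),(430,264)]: print("rack sc",onz("scene",S(p),.042))
for p in [(465,247),(550,258)]: print("slot sc",onz("scene",S(p),.042))
# segment grips in hue: print brown contours
im=cv2.imread('pics/top0.png'); g=cv2.cvtColor(im,cv2.COLOR_BGR2HSV)
for p in [(665,128),(672,172),(678,238),(640,185),(640,240)]:
    u=tuple(int(round(v)) for v in T(p)); print(u,g[u[1],u[0]],im[u[1],u[0]])
```

```text
spare rod (54, 100) [0.6584 0.2102 0.211 ]
spare rod (47, 250) [0.5539 0.2111 0.211 ]
spare rod (45, 290) [0.5253 0.2097 0.22  ]
full rod (646, 85) [ 0.6759 -0.1982  0.211 ]
full rod (661, 211) [ 0.5878 -0.2079  0.211 ]
full rod (672, 300) [ 0.5253 -0.213   0.22  ]
spare base (20, 190) [0.6334 0.2746 0.01  ]
spare base (177, 190) [0.6356 0.1462 0.01  ]
spare base (180, 53) [0.7507 0.1469 0.01  ]
full base (505, 68) [ 0.7426 -0.1222  0.01  ]
full base (525, 207) [ 0.6262 -0.139   0.01  ]
post (51, 47) [0.6917 0.2108 0.225 ]
post (643, 58) [ 0.691  -0.1934  0.225 ]
rack (218, 362) [0.4924 0.1065 0.042 ]
rack (375, 355) [ 0.4999 -0.0171  0.042 ]
rack (375, 443) [ 0.4307 -0.018   0.042 ]
rack (220, 450) [0.4234 0.1032 0.042 ]
slot ends (250, 404) [0.4597 0.0806 0.042 ]
slot ends (343, 400) [0.464  0.0076 0.042 ]
grip (665, 128) [ 0.6324 -0.1991  0.267 ]
grip (672, 172) [ 0.6033 -0.2034  0.267 ]
grip (678, 235) [ 0.5619 -0.207   0.267 ]
tri [ 0.563  -0.2087  0.2624] 0.0014838593662643647
tri [ 0.6038 -0.2045  0.2665] 0.001967424493886279
tri [ 0.6323 -0.1991  0.2676] 0.00035045437431824165
tri [0.6907 0.2119 0.2277] 0.0032629886658182184
tri [ 0.6903 -0.1925  0.2265] 0.0012558036645215554
tri [0.5254 0.2115 0.2176] 0.0027553478780537656
tri [ 0.526  -0.2139  0.2126] 0.0015172612030429084
rack sc [ 0.4292 -0.0134  0.042 ]
rack sc [0.4217 0.1034 0.042 ]
rack sc [0.4818 0.1072 0.042 ]
rack sc [ 0.4937 -0.0123  0.042 ]
slot sc [0.4649 0.009  0.042 ]
slot sc [0.4581 0.0798 0.042 ]
(398, 152) [ 14 158 163] [ 62 110 163]
(400, 163) [ 14 159 170] [ 64 115 170]
(401, 179) [ 14 163 125] [ 45  82 125]
(392, 166) [ 12 160  97] [36 61 97]
(392, 180) [ 13 160 126] [ 47  82 126]
```

The hooks are consistent: spare origin (0.690, 0.211) with yaw about 0.3°, full origin (0.6905, -0.193) with yaw about 7°. The rack is at about (0.462, 0.044) with yaw about 3.5°. Now I'll move above the front template.

Call:
servo_tool([
  [-598, -576, -68, 0, 0, -0.557, 70],
  [-598, -576, -68, 0, 0, -0.557, 70],
  [-598, -576, -68, 0, 0, -0.557, 70],
  [-598, -576, -68, 0, 0, -0.557, 70],
  [-598, -576, -68, 0, 0, -0.557, 70],
  [-598, -576, -68, 0, 0, -0.557, 70],
  [-598, -576, -68, 0, 0, -0.557, 70],
  [-598, -576, -68, 0, 0, -0.557, 70],
  [-598, -576, -68, 0, 0, -0.557, 70],
  [-598, -576, -68, 0, 0, -0.557, 70],
])

```text
clock: 1.1
position: [0.4433, 0.1001, 0.3436]
eef_rot: [[-0.993, -0.122, 0.0], [-0.122, 0.993, 0.0], [-0.0, 0.0, -1.0]]
wrist_force: [0.8, 0.6, -0.6]
gripper_width: 0.799
finger_force: 0.0
```

```bash
cat > go.py <<'E'
import sys; from h import *
# usage: go.py x y z yawdeg(of template x axis)   -> shift mm in tool axes, turn; from measured pose
np.set_printoptions(precision=4,suppress=True)
from scipy.spatial.transform import Rotation as Ro
s=env.get_state(); R=s['eef_rot']; p=s['position']
print('t',round(s['clock'],2),'p',p,'yaw',np.degrees(np.arctan2(-R[0,1],R[1,1])),'F',s['wrist_force'],'M',s['moment'],'w',s['gripper_width']*87.8,'ff',s['finger_force'],'zx',R[:2,2])
a=[float(v) for v in sys.argv[1:]]
for i in range(0,len(a),4):
    x,y,z,w=a[i:i+4]; c,d=np.cos(np.radians(w)),np.sin(np.radians(w))
    Rt=np.array([[-c,-d,0],[-d,c,0],[0,0,-1.]])
    print('mm',(R.T@(np.array([x,y,z])-p)*1e3).round(1),'rot',Ro.from_matrix(R.T@Rt).as_rotvec().round(4))
E
python3 go.py .563 -.2085 .37 7
```

```text
t 1.1 p [0.4433 0.1001 0.3436] yaw 7.005104102367124 F [ 0.8492  0.6426 -0.5769] M [ 0.0338 -0.0974 -0.0143] w 70.12927224747598 ff 0.0 zx [0.0002 0.0002]
mm [ -81.2 -320.9  -26.4] rot [0.0002 0.0002 0.0001]
```

Call:
servo_tool([
  [-81, -321, -26, 0, 0, 0, 60],
  [-81, -321, -26, 0, 0, 0, 60],
  [-81, -321, -26, 0, 0, 0, 60],
  [-81, -321, -26, 0, 0, 0, 60],
  [-81, -321, -26, 0, 0, 0, 60],
  [-81, -321, -26, 0, 0, 0, 60],
  [-81, -321, -26, 0, 0, 0, 60],
  [-81, -321, -16, 0, 0, 0, 60],
  [-81, -321, -10, 0, 0, 0, 60],
  [-81, -321, -10, 0, 0, 0, 60],
])

```text
clock: 2.1
position: [0.5621, -0.2048, 0.3518]
eef_rot: [[-0.992, -0.123, -0.003], [-0.123, 0.992, 0.002], [0.003, 0.002, -1.0]]
wrist_force: [-0.1, 0.8, 0.1]
gripper_width: 0.68
finger_force: 0.0
```

```bash
python3 - <<'E'
from h import *
crop("scene",200,110,300,200,6,'pics/s2.png')
E
python3 go.py .5625 -.2085 .308 7
```

```text
t 2.15 p [ 0.5624 -0.2047  0.3526] yaw 7.121665968450651 F [ 0.0928 -0.0993 -0.4434] M [ 0.0289 -0.0219 -0.0357] w 59.63360769102879 ff 0.0 zx [-0.0017  0.0013]
mm [ 0.3 -3.9 44.6] rot [ 0.0015 -0.0015  0.0021]
```

View pics/s2.png

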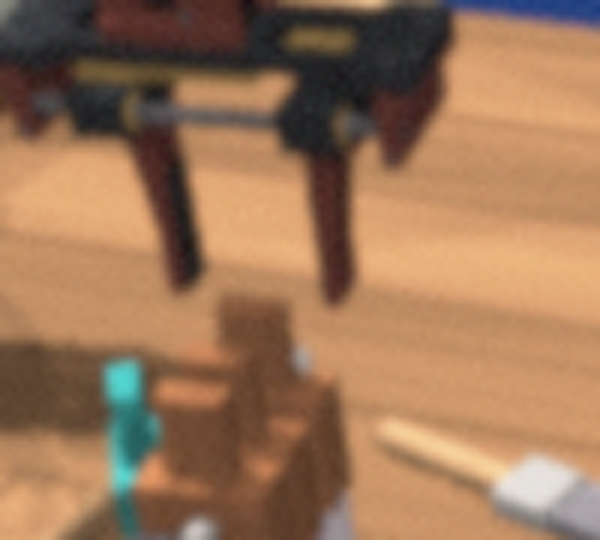

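The fingertips sit at about (185,280) and (335,295) and straddle the front grip at (250,330), just above its top. Next I go down and grip.

Call:
servo_tool([
  [0, -3, 15, 0, 0, 0, 60],
  [0, -3, 30, 0, 0, 0, 60],
  [0, -3, 44, 0, 0, 0, 60],
  [0, -3, 44, 0, 0, 0, 60],
  [0, -3, 44, 0, 0, 0, 40],
  [0, -3, 44, 0, 0, 0, 25],
  [0, -3, 44, 0, 0, 0, 25],
  [0, -3, 44, 0, 0, 0, 25],
  [0, -3, 44, 0, 0, 0, 25],
  [0, -3, 44, 0, 0, 0, 25],
], grip_force=40)

```text
clock: 3.15
position: [0.5632, -0.2095, 0.3099]
eef_rot: [[-0.993, -0.122, 0.001], [-0.122, 0.993, -0.0], [-0.001, -0.0, -1.0]]
wrist_force: [-0.3, 0.3, 2.6]
gripper_width: 0.336
finger_force: 40.0
```

```bash
python3 go.py .5625 -.2085 .321 7
```

```text
t 3.15 p [ 0.5632 -0.2095  0.3099] yaw 7.003206152865738 F [-0.3217  0.2545  2.5645] M [ 0.1172  0.112  -0.0009] w 29.4950585438165 ff 39.992759227752686 zx [ 0.0008 -0.    ]
mm [  0.6   1.1 -11.1] rot [-0.0001  0.0008  0.0001]
```

Call:
servo_tool([
  [0, 0, -4, 0, 0, 0, 25],
  [0, 0, -8, 0, 0, 0, 25],
  [0, 0, -12, 0, 0, 0, 25],
  [0, 0, -13, 0, 0, 0, 25],
  [0, 0, -13, 0, 0, 0, 25],
])

```text
clock: 3.65
position: [0.5631, -0.2095, 0.3226]
eef_rot: [[-0.993, -0.122, 0.0], [-0.122, 0.993, -0.0], [-0.0, -0.0, -1.0]]
wrist_force: [0.2, -0.1, -1.6]
gripper_width: 0.339
finger_force: 40.0
```

```bash
python3 go.py .49 -.2175 .321 7
```

```text
t 3.65 p [ 0.5631 -0.2095  0.3226] yaw 7.000485733537432 F [ 0.1625 -0.1241 -1.5939] M [ 0.0314 -0.053  -0.0279] w 29.738864588610777 ff 39.9914288520813 zx [ 0.0003 -0.    ]
mm [73.5  1.   1.6] rot [-0.0001  0.0003  0.    ]
```

Call:
servo_tool([
  [10, 0, 0, 0, 0, 0, 25],
  [20, 0, 0, 0, 0, 0, 25],
  [30, 0, 0, 0, 0, 0, 25],
  [40, 0, 0, 0, 0, 0, 25],
  [52, 0, 0, 0, 0, 0, 25],
  [65, 0, 0, 0, 0, 0, 25],
  [80, 0, -10, 0, 0, 0, 25],
  [85, 0, -50, 0, 0, 0, 25],
  [85, 0, -60, 0, 0, 0, 25],
  [85, 0, -60, 0, 0, 0, 25],
])

```text
clock: 4.65
position: [0.4789, -0.2203, 0.3841]
eef_rot: [[-0.993, -0.122, 0.004], [-0.122, 0.993, -0.001], [-0.004, -0.001, -1.0]]
wrist_force: [-0.2, 0.4, -2.8]
gripper_width: 0.338
finger_force: 40.0
```

```bash
python3 go.py .46 .211 .38 0.3
```

```text
t 4.65 p [ 0.4789 -0.2203  0.3841] yaw 6.989655296831097 F [-0.2289  0.4229 -2.7885] M [ 0.0644 -0.0152 -0.0003] w 29.691736815452646 ff 39.991503953933716 zx [ 0.0042 -0.0006]
mm [-33.7 430.4   3.8] rot [-0.0008  0.0042  0.1168]
```

Call:
servo_tool([
  [-34, 430, 3, 0, 0, 0.117, 25],
  [-34, 430, 3, 0, 0, 0.117, 25],
  [-34, 430, 3, 0, 0, 0.117, 25],
  [-34, 430, 3, 0, 0, 0.117, 25],
  [-34, 430, 3, 0, 0, 0.117, 25],
  [-34, 430, 3, 0, 0, 0.117, 25],
  [-34, 430, 3, 0, 0, 0.117, 25],
  [-34, 430, 3, 0, 0, 0.117, 25],
  [-34, 430, 3, 0, 0, 0.117, 25],
  [-34, 430, 3, 0, 0, 0.117, 25],
])

```text
clock: 5.65
position: [0.4582, 0.2168, 0.3772]
eef_rot: [[-1.0, -0.014, -0.003], [-0.014, 1.0, 0.001], [0.003, 0.001, -1.0]]
wrist_force: [0.4, -0.1, -2.1]
gripper_width: 0.34
finger_force: 40.0
```

```bash
python3 go.py .46 .211 .322 0.3
```

```text
t 5.65 p [0.4582 0.2168 0.3772] yaw 0.7830984925698493 F [ 0.4449 -0.0785 -2.0732] M [0.0108 0.0721 0.0149] w 29.845850686901773 ff 39.991865158081055 zx [-0.003   0.0008]
mm [-1.9 -5.8 55.2] rot [ 0.0008 -0.003   0.0084]
```

Call:
servo_tool([
  [-2, -6, 20, 0, 0, -0.005, 25],
  [-2, -6, 40, 0, 0, -0.005, 25],
  [-2, -6, 55, 0, 0, -0.005, 25],
  [-2, -6, 55, 0, 0, -0.005, 25],
])

```text
clock: 6.05
position: [0.4608, 0.204, 0.3212]
eef_rot: [[-1.0, -0.01, -0.005], [-0.01, 1.0, -0.003], [0.005, -0.003, -1.0]]
wrist_force: [-0.1, -0.1, -2.1]
gripper_width: 0.338
finger_force: 40.0
```

```bash
python3 - <<'E'
from h import *
a=grab_frame("top");b=grab_frame("scene")
A=cv2.resize(a[120:240,210:310],None,fx=4,fy=4,interpolation=2);B=cv2.resize(b[100:280,345:465],None,fx=3.2,fy=3.2,interpolation=2)
h=max(A.shape[0],B.shape[0]); pad=lambda m:np.pad(m,((0,h-m.shape[0]),(0,0),(0,0)))
cv2.imwrite('pics/c3.png',np.hstack([pad(A),pad(B)])[:,:,::-1])
E
python3 go.py .46 .211 .322 0.3
```

```text
t 6.15 p [0.4619 0.2047 0.3238] yaw 0.5681827136790264 F [ 0.825   0.9164 -1.4859] M [ 0.0091  0.0002 -0.0451] w 29.556515263911518 ff 39.991328716278076 zx [-0.0013 -0.0008]
mm [1.8 6.4 1.8] rot [-0.0008 -0.0013  0.0047]
```

View pics/c3.png

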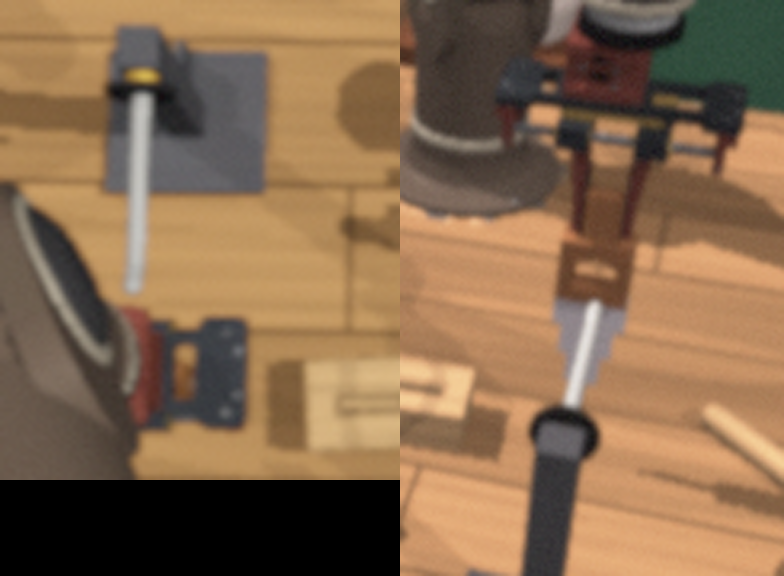

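The right panel shows the eye at (595,270) above the rod tip at (595,303), so the template is close to lined up with the rod. I'll check this numerically.

Run:
```python
from h import *
np.set_printoptions(precision=4,suppress=True)
im=cv2.imread('pics/c3.png')
C=lambda p:(345+(p[0]-400+.5)/3.2-.5,100+(p[1]+.5)/3.2-.5)
T=lambda p:(210+(p[0]+.5)/4-.5,120+(p[1]+.5)/4-.5)
inv=lambda q:(400+(q[0]-345+.5)*3.2-.5,(q[1]-100+.5)*3.2-.5)
p=np.array([.4619,.2047,.3238])
for n,P in dict(eye=p+[.013,0,-.113],rodTip=[.526,.2105,.213],rodTip2=[.526,.2105,.219],rodroot=[.64,.2105,.205],headTL=p+[.013,.029,-.083],headTR=p+[.013,-.029,-.083],headBL=p+[.013,.029,-.141]).items(): print(n,np.round(inv(proj("scene",P)),1))
# ray plane x: eye centre on the plane x=.475, rod axis
def onx(n,px,x): o,d=ray(n,px); return o+d*(x-o[0])/d[0]
print('eye meas',onx("scene",C((595,268)),.475))
for q in [(115,100),(140,100),(165,97)]: print('disc',onz("top",T(q),.23), onz("top",T(q),.205))
print('rod', [onz("top",T(q),z) for q,z in [((143,105),.211),((138,230),.211),((134,290),.22)]])
```

```text
eye [594.6 273.2]
rodTip [592.4 309.1]
rodTip2 [593.3 302.9]
rodroot [566.5 411.7]
headTL [636.1 248.2]
headTR [562.2 236.4]
headBL [626.6 307.2]
eye meas [0.475  0.2045 0.2159]
disc [0.6533 0.2247 0.23  ] [0.6596 0.23   0.205 ]
disc [0.6535 0.2078 0.23  ] [0.6599 0.2127 0.205 ]
disc [0.6559 0.191  0.23  ] [0.6623 0.1955 0.205 ]
rod [array([0.6549, 0.2094, 0.211 ]), array([0.5677, 0.2096, 0.211 ]), array([0.5253, 0.209 , 0.22  ])]
```

Call:
servo_tool([
  [0, 6, 0, 0, 0, 0.004, 25],
  [-15, 6, 0, 0, 0, 0.004, 25],
  [-32, 6, 0, 0, 0, 0.004, 25],
  [-50, 6, 0, 0, 0, 0.004, 25],
  [-65, 6, 0, 0, 0, 0.004, 25],
  [-80, 6, 0, 0, 0, 0.004, 25],
  [-80, 6, 0, 0, 0, 0.004, 25],
])

```text
clock: 6.85
position: [0.5444, 0.2117, 0.3246]
eef_rot: [[-1.0, -0.005, 0.002], [-0.005, 1.0, -0.0], [-0.002, -0.0, -1.0]]
wrist_force: [-0.1, 0.3, -2.7]
gripper_width: 0.338
finger_force: 40.0
```

```bash
python3 go.py .615 .210 .323 0.3
```

```text
t 6.85 p [0.5444 0.2117 0.3246] yaw 0.29221130230312237 F [-0.0691  0.2622 -2.7322] M [ 0.0705  0.0378 -0.0373] w 29.68045671115713 ff 39.99141812324524 zx [ 0.0018 -0.0001]
mm [-70.6  -2.1   1.7] rot [-0.0001  0.0018 -0.0001]
```

Call:
servo_tool([
  [-15, -1, 1, 0, 0, 0, 25],
  [-30, -1, 1, 0, 0, 0, 25],
  [-45, -1, 1, 0, 0, 0, 25],
  [-60, -1, 1, 0, 0, 0, 25],
  [-70, -1, 1, 0, 0, 0, 25],
  [-70, -1, 1, 0, 0, 0, 25],
  [-70, -1, 5, 0, 0, 0, 25],
  [-70, -1, 9, 0, 0, 0, 25],
  [-70, -1, 12, 0, 0, 0, 25],
  [-70, -1, 12, 0, 0, 0, 25],
])

```text
clock: 7.85
position: [0.6114, 0.2114, 0.3119]
eef_rot: [[-1.0, -0.007, -0.001], [-0.007, 1.0, -0.0], [0.001, -0.0, -1.0]]
wrist_force: [-0.7, -0.2, -2.1]
gripper_width: 0.339
finger_force: 40.0
```

```bash
python3 go.py .642 .210 .311 0.3
```

```text
t 7.85 p [0.6114 0.2114 0.3119] yaw 0.372507238356652 F [-0.7079 -0.2084 -2.0936] M [ 0.0776  0.0089 -0.0556] w 29.746864812551927 ff 39.99141812324524 zx [-0.001  -0.0003]
mm [-30.6  -1.6   0.9] rot [-0.0002 -0.001   0.0013]
```

Call:
servo_tool([
  [-4, -1, 0, 0, 0, 0, 25],
  [-8, -1, 0, 0, 0, 0, 25],
  [-12, -1, 0, 0, 0, 0, 25],
  [-14, -1, 0, 0, 0, 0, 25],
  [-14, -1, 0, 0, 0, 0, 25],
])

```text
clock: 8.35
position: [0.6263, 0.2103, 0.3123]
eef_rot: [[-1.0, -0.006, 0.0], [-0.006, 1.0, -0.0], [-0.0, -0.0, -1.0]]
wrist_force: [-0.5, -0.8, -2.3]
gripper_width: 0.34
finger_force: 40.0
```

```bash
python3 go.py .642 .210 .311 0.3
```

```text
t 8.35 p [0.6263 0.2103 0.3123] yaw 0.3379875733622782 F [-0.4887 -0.7808 -2.2557] M [0.0244 0.0385 0.0187] w 29.850227765223064 ff 39.99145209789276 zx [ 0.     -0.0001]
mm [-15.7  -0.4   1.3] rot [-0.0001  0.      0.0007]
```

Call:
servo_tool([
  [-4, 0, 0, 0, 0, 0, 25],
  [-8, 0, 0, 0, 0, 0, 25],
  [-11, 0, 0, 0, 0, 0, 25],
  [-13, 0, 0, 0, 0, 0, 25],
  [-13, 0, 0, 0, 0, 0, 25],
])

```text
clock: 8.85
position: [0.6392, 0.2104, 0.3123]
eef_rot: [[-1.0, -0.006, 0.0], [-0.006, 1.0, -0.0], [-0.0, -0.0, -1.0]]
wrist_force: [1.3, 0.4, -1.9]
gripper_width: 0.34
finger_force: 40.0
```

```bash
python3 go.py .642 .210 .311 0.3
```

```text
t 8.85 p [0.6392 0.2104 0.3123] yaw 0.3440365529510242 F [ 1.2707  0.4316 -1.9493] M [-0.0157  0.0481 -0.0019] w 29.880954309056257 ff 39.99146640300751 zx [ 0.     -0.0001]
mm [-2.8 -0.5  1.3] rot [-0.0001  0.      0.0008]
```

Call:
servo_tool([
  [-2, 0, 0, 0, 0, 0, 25],
  [-4, 0, 0, 0, 0, 0, 25],
  [-5, 0, 0, 0, 0, 0, 25],
  [-5, 0, 0, 0, 0, 0, 25],
])

```text
clock: 9.25
position: [0.6441, 0.2105, 0.3124]
eef_rot: [[-1.0, -0.006, 0.0], [-0.006, 1.0, 0.0], [-0.0, 0.0, -1.0]]
wrist_force: [0.6, 0.2, -2.7]
gripper_width: 0.342
finger_force: 40.0
```

```bash
python3 go.py .642 .210 .311 0.3
```

```text
t 9.25 p [0.6441 0.2105 0.3124] yaw 0.35128157209239425 F [ 0.6361  0.1584 -2.7319] M [ 0.0427  0.037  -0.0107] w 30.002466006147177 ff 39.991405606269836 zx [0.0001 0.    ]
mm [ 2.1 -0.5  1.4] rot [0.     0.0001 0.0009]
```

Call:
servo_tool([
  [-2, 0, 0, 0, 0, 0, 25],
  [-4, 0, 0, 0, 0, 0, 25],
  [-4, 0, 0, 0, 0, 0, 25],
  [-4, 0, 0, 0, 0, 0, 25],
])

```text
clock: 9.65
position: [0.6477, 0.2107, 0.3124]
eef_rot: [[-1.0, -0.006, -0.001], [-0.006, 1.0, -0.0], [0.001, -0.0, -1.0]]
wrist_force: [-2.1, -1.1, -1.4]
gripper_width: 0.339
finger_force: 40.0
```

```bash
python3 go.py .642 .210 .311 0.3
```

```text
t 9.65 p [0.6477 0.2107 0.3124] yaw 0.366520576899736 F [-2.1061 -1.0507 -1.3536] M [0.0627 0.6337 0.0689] w 29.746791307752666 ff 39.992610812187195 zx [-0.0008 -0.    ]
mm [ 5.7 -0.6  1.4] rot [-0.     -0.0008  0.0012]
```

Call:
servo_tool([
  [-1, 0, 0, 0, 0, 0, 25],
  [-2, 0, 0, 0, 0, 0, 25],
  [-2, 0, 0, 0, 0, 0, 25],
])

```text
clock: 9.95
position: [0.649, 0.2107, 0.3124]
eef_rot: [[-1.0, -0.006, -0.003], [-0.006, 1.0, -0.0], [0.003, -0.0, -1.0]]
wrist_force: [-7.5, -1.3, 1.0]
gripper_width: 0.338
finger_force: 40.0
```

```bash
python3 go.py .642 .210 .311 0.3
```

```text
t 9.95 p [0.649  0.2107 0.3124] yaw 0.372218357796534 F [-7.4757 -1.2569  1.0212] M [-0.1119  1.5836  0.0926] w 29.651153629273914 ff 39.99771595001221 zx [-0.0026 -0.0002]
mm [ 7.  -0.6  1.4] rot [-0.0002 -0.0026  0.0013]
```

Call:
servo_tool([
  [0, 0, 0, 0, 0, 0, 25],
  [0, 0, 0, 0, 0, 0, 25],
])

```text
clock: 10.15
position: [0.649, 0.2107, 0.3124]
eef_rot: [[-1.0, -0.007, -0.003], [-0.007, 1.0, -0.0], [0.003, -0.0, -1.0]]
wrist_force: [-6.9, -1.2, 1.3]
gripper_width: 0.335
finger_force: 40.0
```

```bash
python3 go.py
python3 - <<'E'
from h import *
a=grab_frame("top");b=grab_frame("scene")
A=cv2.resize(a[120:240,230:310],None,fx=4,fy=4,interpolation=2);B=cv2.resize(b[160:300,345:435],None,fx=5,fy=4,interpolation=2)
h=max(A.shape[0],B.shape[0]); pad=lambda m:np.pad(m,((0,h-m.shape[0]),(0,0),(0,0)))
cv2.imwrite('pics/c4.png',np.hstack([pad(A),pad(B)])[:,:,::-1])
E
```

```text
t 10.15 p [0.649  0.2107 0.3124] yaw 0.3759710130167928 F [-6.8739 -1.1637  1.3   ] M [-0.1181  1.5767  0.049 ] w 29.410929895111604 ff 39.997385144233704 zx [-0.0025 -0.0002]
```

View pics/c4.png

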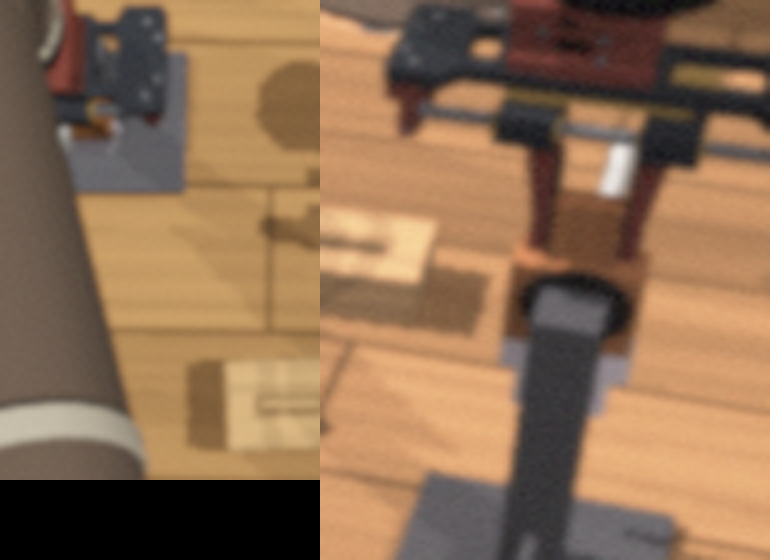

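The template's head lies flat on the black disc at (575,305) in the right panel and hangs straight. The force is about 7 N, so I press slightly more, hold, then settle and let go.

Call:
servo_tool([
  [-1, 0, 0, 0, 0, 0, 25],
  [-1, 0, 0, 0, 0, 0, 25],
  [-1, 0, 0, 0, 0, 0, 25],
  [-1, 0, 0, 0, 0, 0, 25],
])

```text
clock: 10.65
position: [0.6493, 0.2107, 0.3123]
eef_rot: [[-1.0, -0.007, -0.004], [-0.007, 1.0, -0.0], [0.004, -0.0, -1.0]]
wrist_force: [-9.5, -1.0, 2.1]
gripper_width: 0.335
finger_force: 40.0
```

```bash
python3 go.py
```

```text
t 10.65 p [0.6493 0.2107 0.3123] yaw 0.38891825138376673 F [-9.4799 -1.0089  2.0746] M [-0.2057  2.3334  0.0476] w 29.422831496127586 ff 40.001880526542664 zx [-0.0042 -0.0003]
```

Run:
```python
from h import *
b=grab_frame("scene")[:,:,::-1]; a=cv2.imread('pics/scene0.png')
ga,gb=[cv2.cvtColor(i,cv2.COLOR_BGR2GRAY) for i in(a,b)]
for c in (387,388,389,390,403,404): print(c,'rest',ga[226:250,c].tolist(),'\n    now ',gb[226:250,c].tolist())
P=np.array
for x in (.655,.661): print(proj("scene",[x,.2105,.18]),proj("scene",[x,.2105-.02,.19]))
```

```text
387 rest [160, 158, 140, 104, 79, 54, 35, 35, 37, 40, 52, 65, 78, 94, 99, 100, 91, 88, 80, 77, 74, 72, 69, 65] 
    now  [121, 95, 78, 62, 49, 40, 33, 35, 38, 42, 53, 64, 67, 73, 73, 69, 60, 62, 61, 64, 68, 63, 62, 56]
388 rest [154, 144, 115, 72, 43, 34, 45, 54, 62, 68, 79, 86, 91, 89, 89, 74, 63, 62, 55, 61, 52, 53, 53, 54] 
    now  [123, 94, 71, 57, 42, 36, 46, 57, 65, 72, 83, 89, 94, 94, 90, 78, 60, 55, 54, 58, 58, 58, 55, 54]
389 rest [141, 126, 87, 52, 38, 48, 62, 79, 88, 91, 94, 97, 95, 101, 92, 74, 60, 55, 50, 53, 52, 49, 53, 51] 
    now  [125, 97, 74, 49, 38, 49, 69, 83, 91, 97, 101, 103, 104, 102, 97, 78, 64, 56, 56, 56, 54, 57, 58, 57]
390 rest [125, 104, 67, 41, 33, 49, 70, 90, 98, 97, 98, 99, 99, 100, 93, 80, 64, 56, 51, 50, 51, 53, 55, 53] 
    now  [123, 98, 71, 50, 42, 53, 81, 96, 104, 103, 104, 103, 102, 105, 97, 81, 66, 60, 56, 58, 56, 61, 56, 53]
403 rest [127, 122, 109, 89, 63, 41, 26, 27, 40, 49, 47, 43, 39, 35, 33, 38, 63, 95, 134, 150, 159, 157, 162, 160] 
    now  [83, 89, 87, 75, 59, 47, 27, 30, 32, 44, 41, 44, 39, 32, 34, 38, 33, 45, 56, 74, 80, 86, 106, 120]
404 rest [131, 126, 123, 111, 90, 60, 38, 28, 30, 25, 28, 28, 23, 26, 36, 61, 87, 120, 143, 157, 158, 157, 161, 161] 
    now  [84, 90, 95, 84, 72, 58, 41, 32, 29, 26, 25, 29, 23, 22, 25, 27, 40, 51, 64, 77, 81, 82, 96, 115]
[394.49168859 240.73344367] [386.1236244 235.754294 ]
[394.0341186  242.49847127] [385.62286735 237.49613671]
```

Call:
servo_tool([
  [1, 0, 0, 0, 0, 0, 25],
  [3, 0, 0, 0, 0, 0, 25],
  [5, 0, 1, 0, 0, 0, 25],
  [5, 0, 2, 0, 0, 0, 25],
  [5, 0, 2, 0, 0, 0, 25],
])

```text
clock: 11.2
position: [0.6462, 0.2107, 0.3109]
eef_rot: [[-1.0, -0.006, 0.001], [-0.006, 1.0, 0.0], [-0.001, 0.0, -1.0]]
wrist_force: [-1.7, 0.3, 1.2]
gripper_width: 0.344
finger_force: 40.0
```

```bash
python3 go.py
```

```text
t 11.2 p [0.6462 0.2107 0.3109] yaw 0.354301410479875 F [-1.7051  0.2534  1.1575] M [0.1149 0.5975 0.0515] w 30.226594062974222 ff 39.99369442462921 zx [0.001  0.0005]
```

Call:
servo_tool([
  [0, 0, 0, 0, 0, 0, 36],
  [0, 0, 0, 0, 0, 0, 48],
  [0, 0, 0, 0, 0, 0, 60],
  [0, 0, -20, 0, 0, 0, 60],
  [0, 0, -50, 0, 0, 0, 60],
  [0, 0, -70, 0, 0, 0, 60],
  [40, 0, -70, 0, 0, 0, 60],
  [90, 0, -70, 0, 0, 0, 60],
  [140, 0, -70, 0, 0, 0, 60],
  [140, 0, -70, 0, 0, 0, 60],
])

```text
clock: 12.2
position: [0.5006, 0.2099, 0.3805]
eef_rot: [[-1.0, -0.009, -0.003], [-0.009, 1.0, 0.0], [0.003, 0.0, -1.0]]
wrist_force: [0.5, -0.0, 0.3]
gripper_width: 0.687
finger_force: 0.0
```

```bash
python3 - <<'E'
from h import *
a=grab_frame("top");b=grab_frame("scene")
A=cv2.resize(a[120:220,230:310],None,fx=4,fy=4,interpolation=2);B=cv2.resize(b[170:290,345:435],None,fx=5,fy=4,interpolation=2)
h=max(A.shape[0],B.shape[0]); pad=lambda m:np.pad(m,((0,h-m.shape[0]),(0,0),(0,0)))
cv2.imwrite('pics/c5.png',np.hstack([pad(A),pad(B)])[:,:,::-1])
E
python3 go.py .6035 -.204 .36 7
```

```text
t 12.3 p [0.5057 0.2098 0.3814] yaw 0.41235766845895977 F [0.0422 0.5751 0.4819] M [ 0.0673 -0.0642 -0.0105] w 60.11819003419257 ff 0.0 zx [0.0019 0.0011]
mm [ -94.8 -414.5   21.2] rot [ 0.001   0.0019 -0.115 ]
```

View pics/c5.png

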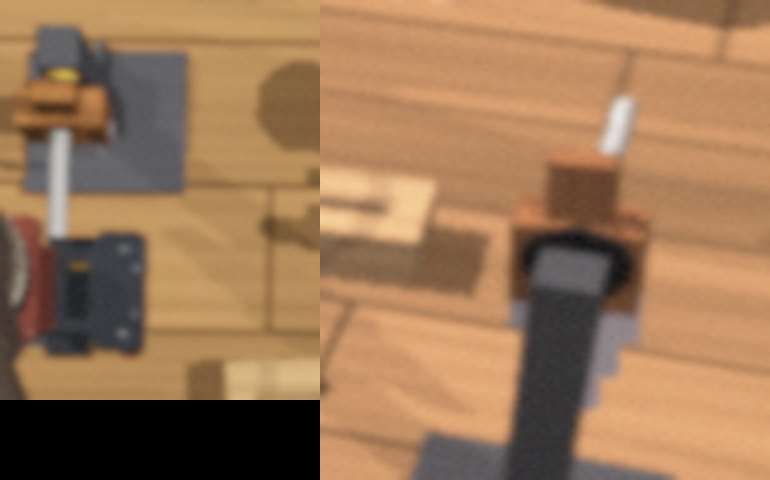

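The front template hangs upright against the disc: its grip is at (50,97) in the top panel and (580,190) in the scene panel. Next is the middle template.

Call:
servo_tool([
  [-95, -415, 14, 0, 0, -0.115, 60],
  [-95, -415, 14, 0, 0, -0.115, 60],
  [-95, -415, 14, 0, 0, -0.115, 60],
  [-95, -415, 14, 0, 0, -0.115, 60],
  [-95, -415, 14, 0, 0, -0.115, 60],
  [-95, -415, 14, 0, 0, -0.115, 60],
  [-95, -415, 14, 0, 0, -0.115, 60],
  [-95, -415, 14, 0, 0, -0.115, 60],
  [-95, -415, 14, 0, 0, -0.115, 60],
  [-95, -415, 14, 0, 0, -0.115, 60],
])

```text
clock: 13.3
position: [0.6041, -0.2112, 0.3656]
eef_rot: [[-0.994, -0.113, -0.001], [-0.113, 0.994, -0.004], [0.001, -0.004, -1.0]]
wrist_force: [0.1, 0.6, 0.6]
gripper_width: 0.679
finger_force: 0.0
```

```bash
python3 go.py .6035 -.204 .310 7
```

```text
t 13.3 p [ 0.6041 -0.2112  0.3656] yaw 6.515927976091834 F [0.0717 0.5877 0.616 ] M [ 0.0299 -0.0391  0.055 ] w 59.63867345726053 ff 0.0 zx [-0.0007 -0.0039]
mm [-0.3  7.4 55.5] rot [-0.0038 -0.0012 -0.0085]
```

Call:
servo_tool([
  [0, 0, 0, 0, 0, 0, 60],
  [0, 0, 0, 0, 0, 0, 60],
  [0, 0, 10, 0, 0, 0, 60],
])

```text
clock: 13.6
position: [0.6045, -0.2035, 0.3575]
eef_rot: [[-0.992, -0.123, 0.003], [-0.123, 0.992, -0.0], [-0.003, -0.0, -1.0]]
wrist_force: [0.1, 0.4, -0.0]
gripper_width: 0.682
finger_force: 0.0
```

```bash
python3 go.py .6035 -.204 .310 7
```

```text
t 13.6 p [ 0.6045 -0.2035  0.3575] yaw 7.070593301189675 F [ 0.1195  0.4482 -0.039 ] M [ 0.0965  0.0356 -0.0223] w 59.842400124280296 ff 0.0 zx [ 0.0027 -0.0001]
mm [ 1.2 -0.4 47.5] rot [-0.0004  0.0027  0.0012]
```

Call:
servo_tool([
  [1, 0, 15, 0, 0, 0, 60],
  [1, 0, 30, 0, 0, 0, 60],
  [1, 0, 46, 0, 0, 0, 60],
  [1, 0, 46, 0, 0, 0, 60],
  [1, 0, 46, 0, 0, 0, 40],
  [1, 0, 46, 0, 0, 0, 25],
  [1, 0, 46, 0, 0, 0, 25],
  [1, 0, 46, 0, 0, 0, 25],
  [1, 0, 46, 0, 0, 0, 25],
], grip_force=55)

```text
clock: 14.5
position: [0.6027, -0.2049, 0.3111]
eef_rot: [[-0.993, -0.121, 0.001], [-0.121, 0.993, -0.0], [-0.001, -0.0, -1.0]]
wrist_force: [-0.4, 0.3, 2.5]
gripper_width: 0.343
finger_force: 55.0
```

```bash
python3 go.py
```

```text
t 14.5 p [ 0.6027 -0.2049  0.3111] yaw 6.9435190388726395 F [-0.4056  0.3283  2.5252] M [0.1315 0.0421 0.0036] w 30.13725336808434 ff 54.992825388908386 zx [ 0.001  -0.0001]
```

Call:
servo_tool([
  [0, 0, -5, 0, 0, 0, 25],
  [0, 0, -10, 0, 0, 0, 25],
  [0, 0, -14, 0, 0, 0, 25],
  [0, 0, -14, 0, 0, 0, 25],
  [10, 0, -14, 0, 0, 0, 25],
  [22, 0, -14, 0, 0, 0, 25],
  [36, 0, -14, 0, 0, 0, 25],
])

```text
clock: 15.2
position: [0.5654, -0.2094, 0.3241]
eef_rot: [[-0.993, -0.121, -0.001], [-0.121, 0.993, 0.0], [0.001, 0.0, -1.0]]
wrist_force: [-0.5, 0.4, -1.6]
gripper_width: 0.339
finger_force: 55.0
```

```bash
python3 go.py .4975 -.217 .324 7
```

```text
t 15.2 p [ 0.5654 -0.2094  0.3241] yaw 6.931373304891263 F [-0.451   0.3666 -1.5699] M [ 0.0299  0.0154 -0.0536] w 29.72255576416883 ff 54.991530776023865 zx [-0.0009  0.0001]
mm [68.3  0.7  0.1] rot [ 0.0002 -0.0009 -0.0012]
```

Call:
servo_tool([
  [12, 0, 0, 0, 0, 0, 25],
  [24, 0, 0, 0, 0, 0, 25],
  [36, 0, 0, 0, 0, 0, 25],
  [48, 0, 0, 0, 0, 0, 25],
  [60, 0, 0, 0, 0, 0, 25],
  [75, 0, -5, 0, 0, 0, 25],
  [88, 0, -30, 0, 0, 0, 25],
  [88, 0, -58, 0, 0, 0, 25],
  [88, 0, -58, 0, 0, 0, 25],
])

```text
clock: 16.1
position: [0.4796, -0.2209, 0.3864]
eef_rot: [[-0.993, -0.12, 0.006], [-0.12, 0.993, -0.002], [-0.006, -0.002, -1.0]]
wrist_force: [-0.2, -0.0, -2.3]
gripper_width: 0.337
finger_force: 55.0
```

```bash
python3 go.py .46 .210 .38 0.3
```

```text
t 16.1 p [ 0.4796 -0.2209  0.3864] yaw 6.894017277243329 F [-0.227  -0.0296 -2.3222] M [-0.0254 -0.0648 -0.003 ] w 29.617880177653284 ff 54.991405606269836 zx [ 0.0064 -0.0016]
mm [-32.2 430.1   5.6] rot [-0.002   0.0063  0.1151]
```

Call:
servo_tool([
  [-33, 429, 3, 0, 0, 0.117, 25],
  [-33, 429, 3, 0, 0, 0.117, 25],
  [-33, 429, 3, 0, 0, 0.117, 25],
  [-33, 429, 3, 0, 0, 0.117, 25],
  [-33, 429, 3, 0, 0, 0.117, 25],
  [-33, 429, 3, 0, 0, 0.117, 25],
  [-33, 429, 3, 0, 0, 0.117, 25],
  [-33, 429, 3, 0, 0, 0.117, 25],
  [-33, 429, 3, 0, 0, 0.117, 25],
  [-33, 429, 3, 0, 0, 0.117, 25],
])

```text
clock: 17.1
position: [0.4586, 0.215, 0.3784]
eef_rot: [[-1.0, -0.012, -0.002], [-0.012, 1.0, 0.001], [0.002, 0.001, -1.0]]
wrist_force: [-0.2, -0.5, -2.0]
gripper_width: 0.34
finger_force: 55.0
```

Call:
servo_tool([
  [0, 0, 0, 0, 0, 0, 25],
  [0, 0, 20, 0, 0, 0, 25],
  [0, 0, 40, 0, 0, 0, 25],
  [0, 0, 55, 0, 0, 0, 25],
  [0, 0, 55, 0, 0, 0, 25],
  [0, 0, 55, 0, 0, 0, 25],
])

```text
clock: 17.7
position: [0.4607, 0.2087, 0.3247]
eef_rot: [[-1.0, -0.002, -0.0], [-0.002, 1.0, -0.0], [0.0, -0.0, -1.0]]
wrist_force: [0.3, -0.3, -2.0]
gripper_width: 0.34
finger_force: 55.0
```

```bash
python3 go.py .545 .2105 .324 0.3
```

```text
t 17.7 p [0.4607 0.2087 0.3247] yaw 0.13049126496580887 F [ 0.348  -0.3178 -2.0229] M [ 0.0598  0.0179 -0.0227] w 29.815701786291285 ff 54.991387724876404 zx [-0.     -0.0005]
mm [-84.3   1.6   0.7] rot [-0.0005 -0.     -0.003 ]
```

Call:
servo_tool([
  [-16, 2, 0, 0, 0, 0, 25],
  [-32, 2, 0, 0, 0, 0, 25],
  [-48, 2, 0, 0, 0, 0, 25],
  [-64, 2, 0, 0, 0, 0, 25],
  [-80, 2, 0, 0, 0, 0, 25],
  [-96, 2, 0, 0, 0, 0, 25],
  [-112, 2, 0, 0, 0, 0, 25],
  [-128, 2, 0, 0, 0, 0, 25],
  [-138, 2, 0, 0, 0, 0, 25],
  [-138, 2, 0, 0, 0, 0, 25],
])

```text
clock: 18.7
position: [0.5995, 0.2119, 0.3249]
eef_rot: [[-1.0, -0.003, 0.001], [-0.003, 1.0, -0.0], [-0.001, -0.0, -1.0]]
wrist_force: [-0.8, 0.8, -2.2]
gripper_width: 0.344
finger_force: 55.0
```

Call:
servo_tool([
  [0, 0, 4, 0, 0, 0, 25],
  [0, 0, 8, 0, 0, 0, 25],
  [0, 0, 12, 0, 0, 0, 25],
  [0, 0, 12, 0, 0, 0, 25],
  [-4, 0, 12, 0, 0, 0, 25],
  [-7, 0, 12, 0, 0, 0, 25],
  [-7, 0, 12, 0, 0, 0, 25],
])

```text
clock: 19.4
position: [0.6059, 0.2125, 0.3126]
eef_rot: [[-1.0, -0.004, 0.001], [-0.004, 1.0, 0.0], [-0.001, 0.0, -1.0]]
wrist_force: [-0.4, -0.2, -2.1]
gripper_width: 0.339
finger_force: 55.0
```

```bash
python3 - <<'E'
from h import *
im=cv2.imread('pics/c5.png')
T=lambda p:(230+(p[0]+.5)/4-.5,120+(p[1]+.5)/4-.5)
for q in [(52,98),(52,82),(55,106)]: print(q,onz("top",T(q),.267))
E
python3 go.py .619 .2105 .312 0.3
```

```text
(52, 98) [0.64544407 0.20577332 0.267     ]
(52, 82) [0.65610412 0.20617202 0.267     ]
(55, 106) [0.64015665 0.20362434 0.267     ]
t 19.4 p [0.6059 0.2125 0.3126] yaw 0.22478688640403607 F [-0.3546 -0.2203 -2.1269] M [ 0.0422 -0.0046  0.0608] w 29.75252527125157 ff 54.991448521614075 zx [0.0005 0.    ]
mm [-13.1  -2.1   0.6] rot [ 0.      0.0005 -0.0013]
```

Call:
servo_tool([
  [-4, -1, 0, 0, 0, 0, 25],
  [-8, -1, 0, 0, 0, 0, 25],
  [-11, -1, 0, 0, 0, 0, 25],
  [-12, -1, 0, 0, 0, 0, 25],
  [-12, -1, 0, 0, 0, 0, 25],
])

```text
clock: 19.9
position: [0.6175, 0.2116, 0.3123]
eef_rot: [[-1.0, -0.004, -0.0], [-0.004, 1.0, -0.0], [0.0, -0.0, -1.0]]
wrist_force: [-0.0, -0.5, -2.4]
gripper_width: 0.34
finger_force: 55.0
```

```bash
python3 go.py
```

```text
t 19.9 p [0.6175 0.2116 0.3123] yaw 0.22976869829728547 F [-0.0309 -0.4864 -2.429 ] M [0.0644 0.0163 0.0062] w 29.811407837545087 ff 54.991493225097656 zx [-0.0001 -0.    ]
```

Call:
servo_tool([
  [-2, -1, 0, 0, 0, 0, 25],
  [-4, -1, 0, 0, 0, 0, 25],
  [-4, -1, 0, 0, 0, 0, 25],
  [-4, -1, 0, 0, 0, 0, 25],
])

```text
clock: 20.3
position: [0.6214, 0.2107, 0.3124]
eef_rot: [[-1.0, -0.004, 0.0], [-0.004, 1.0, 0.0], [-0.0, 0.0, -1.0]]
wrist_force: [0.8, -0.3, -1.4]
gripper_width: 0.339
finger_force: 55.0
```

```bash
python3 go.py
```

```text
t 20.3 p [0.6214 0.2107 0.3124] yaw 0.23829340595611218 F [ 0.8109 -0.288  -1.3799] M [ 0.015   0.0226 -0.0016] w 29.72548493576561 ff 54.991475343704224 zx [0.0001 0.    ]
```

Call:
servo_tool([
  [-2, 0, 0, 0, 0, 0, 25],
  [-3, 0, 0, 0, 0, 0, 25],
  [-3, 0, 0, 0, 0, 0, 25],
])

```text
clock: 20.6
position: [0.6237, 0.211, 0.3123]
eef_rot: [[-1.0, -0.005, -0.002], [-0.005, 1.0, 0.0], [0.002, 0.0, -1.0]]
wrist_force: [-5.0, -0.4, 0.3]
gripper_width: 0.339
finger_force: 55.0
```

```bash
python3 go.py
```

```text
t 20.6 p [0.6237 0.211  0.3123] yaw 0.27019280952428637 F [-4.982  -0.3921  0.2684] M [0.0762 1.2087 0.0844] w 29.746011053464386 ff 54.99549686908722 zx [-0.0017  0.    ]
```

Call:
servo_tool([
  [-1, 0, 0, 0, 0, 0, 25],
  [-1, 0, 0, 0, 0, 0, 25],
  [-1, 0, 0, 0, 0, 0, 25],
  [-1, 0, 0, 0, 0, 0, 25],
])

```text
clock: 21.0
position: [0.6245, 0.211, 0.3124]
eef_rot: [[-1.0, -0.005, -0.002], [-0.005, 1.0, 0.0], [0.002, 0.0, -1.0]]
wrist_force: [-5.8, -1.3, 0.0]
gripper_width: 0.338
finger_force: 55.0
```

```bash
python3 go.py
```

```text
t 21.0 p [0.6245 0.211  0.3124] yaw 0.27944769641045425 F [-5.8143 -1.2781  0.0424] M [0.0552 1.4379 0.0965] w 29.677680015324512 ff 54.995927810668945 zx [-0.0019  0.    ]
```

Call:
servo_tool([
  [-1, 0, 0, 0, 0, 0, 25],
  [-1, 0, 0, 0, 0, 0, 25],
  [-1, 0, 0, 0, 0, 0, 25],
  [-1, 0, 0, 0, 0, 0, 25],
])

```text
clock: 21.4
position: [0.6247, 0.211, 0.3123]
eef_rot: [[-1.0, -0.005, -0.004], [-0.005, 1.0, -0.0], [0.004, -0.0, -1.0]]
wrist_force: [-10.1, 0.0, 3.1]
gripper_width: 0.334
finger_force: 55.0
```

```bash
python3 go.py
```

```text
t 21.4 p [0.6247 0.211  0.3123] yaw 0.2866201435294077 F [-10.0925   0.0194   3.0613] M [-0.0862  2.1585  0.0654] w 29.32899997161669 ff 55.000104904174805 zx [-0.0039 -0.0002]
```

Call:
servo_tool([
  [1, 0, 0, 0, 0, 0, 25],
  [3, 0, 0, 0, 0, 0, 25],
  [4, 0, 1, 0, 0, 0, 25],
  [4, 0, 1, 0, 0, 0, 25],
  [4, 0, 1, 0, 0, 0, 36],
  [4, 0, 1, 0, 0, 0, 48],
  [4, 0, 1, 0, 0, 0, 60],
  [4, 0, -20, 0, 0, 0, 60],
  [4, 0, -50, 0, 0, 0, 60],
  [4, 0, -65, 0, 0, 0, 60],
])

```text
clock: 22.4
position: [0.623, 0.2107, 0.38]
eef_rot: [[-1.0, -0.004, 0.003], [-0.004, 1.0, 0.001], [-0.003, 0.001, -1.0]]
wrist_force: [0.5, 0.5, -0.0]
gripper_width: 0.685
finger_force: 0.0
```

```bash
python3 go.py .50 .210 .378 .3
```

```text
t 22.4 p [0.623  0.2107 0.38  ] yaw 0.22360045483890997 F [ 0.5282  0.4667 -0.0389] M [ 0.0189 -0.0387 -0.0183] w 60.17570592397151 ff 0.0 zx [0.0028 0.0009]
mm [123.   -0.2   1.6] rot [ 0.0009  0.0028 -0.0013]
```

Call:
servo_tool([
  [-11, -411, 5, 0, 0, -0.118, 60],
  [-11, -411, 5, 0, 0, -0.118, 60],
  [-11, -411, 5, 0, 0, -0.118, 60],
  [-11, -411, 5, 0, 0, -0.118, 60],
  [-11, -411, 5, 0, 0, -0.118, 60],
  [-11, -411, 5, 0, 0, -0.118, 60],
  [-11, -411, 5, 0, 0, -0.118, 60],
  [-11, -411, 5, 0, 0, -0.118, 60],
  [-11, -411, 5, 0, 0, -0.118, 60],
  [-11, -411, 5, 0, 0, -0.118, 60],
])

```text
clock: 23.4
position: [0.6345, -0.2034, 0.3722]
eef_rot: [[-0.993, -0.117, -0.0], [-0.117, 0.993, -0.001], [0.001, -0.001, -1.0]]
wrist_force: [-0.1, 0.6, 0.4]
gripper_width: 0.688
finger_force: 0.0
```

Call:
servo_tool([
  [0, 0, 0, 0, 0, 0, 60],
  [0, 0, 0, 0, 0, 0, 60],
])

```text
clock: 23.6
position: [0.6357, -0.1975, 0.3725]
eef_rot: [[-0.992, -0.125, 0.0], [-0.125, 0.992, 0.001], [-0.0, 0.001, -1.0]]
wrist_force: [0.3, 0.7, 0.2]
gripper_width: 0.685
finger_force: 0.0
```

```bash
python3 - <<'E'
from h import *
a=grab_frame("top");b=grab_frame("scene")
A=cv2.resize(a[120:220,230:310],None,fx=4,fy=4,interpolation=2);B=cv2.resize(b[110:220,195:295],None,fx=4.5,fy=4.5,interpolation=2)
h=max(A.shape[0],B.shape[0]); pad=lambda m:np.pad(m,((0,h-m.shape[0]),(0,0),(0,0)))
cv2.imwrite('pics/c6.png',np.hstack([pad(A),pad(B)])[:,:,::-1])
E
python3 go.py .633 -.200 .310 7
```

```text
t 23.7 p [ 0.6356 -0.198   0.3726] yaw 7.177933927842143 F [-0.286  -0.3827  0.6042] M [ 0.0325 -0.0514 -0.0015] w 60.00980390234868 ff 0.0 zx [0.0004 0.0008]
mm [ 2.8 -1.7 62.6] rot [0.0007 0.0005 0.0031]
```

View pics/c6.png

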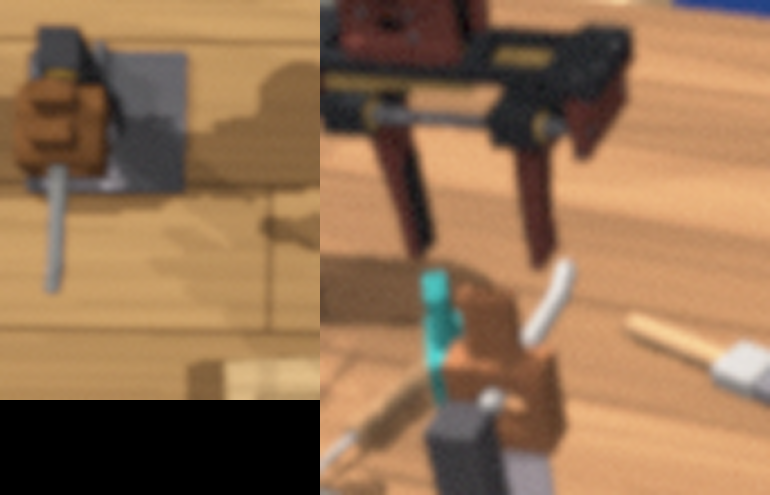

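Both templates hang side by side on the spare hook, with grips at (52,100) and (55,130). The rear one waits at (485,320), below the fingers. Next I grasp it.

Call:
servo_tool([
  [2, -2, 20, 0, 0, 0, 60],
  [2, -2, 40, 0, 0, 0, 60],
  [2, -2, 55, 0, 0, 0, 60],
  [2, -2, 61, 0, 0, 0, 60],
  [2, -2, 61, 0, 0, 0, 60],
  [2, -2, 61, 0, 0, 0, 40],
  [2, -2, 61, 0, 0, 0, 25],
  [2, -2, 61, 0, 0, 0, 25],
  [2, -2, 61, 0, 0, 0, 25],
  [2, -2, 61, 0, 0, 0, 25],
], grip_force=40)

```text
clock: 24.7
position: [0.6335, -0.2019, 0.3119]
eef_rot: [[-0.992, -0.122, 0.001], [-0.122, 0.992, 0.001], [-0.001, 0.001, -1.0]]
wrist_force: [-1.0, 2.1, 2.4]
gripper_width: 0.336
finger_force: 39.9
```

```bash
python3 go.py
```

```text
t 24.7 p [ 0.6335 -0.2019  0.3119] yaw 7.025821267697555 F [-0.9712  2.0795  2.4144] M [0.5413 0.1727 0.0504] w 29.494364326345345 ff 39.93902921676636 zx [0.0006 0.0008]
```

Call:
servo_tool([
  [0, 1, -5, 0, 0, 0, 25],
  [0, 1, -10, 0, 0, 0, 25],
  [0, 1, -13, 0, 0, 0, 25],
  [0, 1, -13, 0, 0, 0, 25],
  [10, 1, -13, 0, 0, 0, 25],
  [22, 1, -13, 0, 0, 0, 25],
  [36, 1, -13, 0, 0, 0, 25],
  [50, 1, -13, 0, 0, 0, 25],
])

```text
clock: 25.5
position: [0.5819, -0.208, 0.3242]
eef_rot: [[-0.993, -0.121, -0.001], [-0.121, 0.993, -0.0], [0.001, 0.0, -1.0]]
wrist_force: [0.2, -0.5, -3.2]
gripper_width: 0.343
finger_force: 39.9
```

```bash
python3 go.py
```

```text
t 25.5 p [ 0.5819 -0.208   0.3242] yaw 6.972830467185584 F [ 0.245  -0.4782 -3.1792] M [0.027  0.0136 0.0128] w 30.077665945532452 ff 39.94665205478668 zx [-0.0007 -0.    ]
```

Call:
servo_tool([
  [12, 1, -1, 0, 0, 0, 25],
  [25, 1, -1, 0, 0, 0, 25],
  [38, 1, -1, 0, 0, 0, 25],
  [51, 1, -1, 0, 0, 0, 25],
  [64, 1, -1, 0, 0, 0, 25],
  [77, 1, -1, 0, 0, 0, 25],
  [92, 1, -10, 0, 0, 0, 25],
  [105, 1, -40, 0, 0, 0, 25],
  [105, 1, -56, 0, 0, 0, 25],
  [105, 1, -56, 0, 0, 0, 25],
])

```text
clock: 26.5
position: [0.4793, -0.22, 0.3829]
eef_rot: [[-0.993, -0.121, 0.005], [-0.121, 0.993, -0.001], [-0.005, -0.002, -1.0]]
wrist_force: [0.7, 0.2, -2.5]
gripper_width: 0.339
finger_force: 40.0
```

```bash
python3 - <<'E'
from h import *
# rack: refine via mask of light wood in top view
im=grab_frame("top"); hsv=cv2.cvtColor(im,cv2.COLOR_RGB2HSV)
sub=hsv[195:245,270:345]; print(hsv[212,300],hsv[212,270],hsv[235,330],hsv[212,345])
g=im[195:245,270:345].astype(int)
print('slot rows min at cols', [(c,195+int(np.argmin(im[214:228,c].sum(1)))+19) for c in range(292,322,3)])
u=cv2.resize(im[195:245,270:345],None,fx=10,fy=10,interpolation=2)
cv2.imwrite('pics/rack.png',u[:,:,::-1])
E
python3 go.py
```

```text
[ 17 115 158] [ 16 131 132] [ 16 130 173] [ 16 138 129]
slot rows min at cols [(292, 215), (295, 215), (298, 217), (301, 216), (304, 216), (307, 214), (310, 219), (313, 220), (316, 220), (319, 214)]
t 26.55 p [ 0.4792 -0.2196  0.3812] yaw 6.997448177978491 F [ 0.1815 -0.3857 -2.5283] M [ 0.0091 -0.0484  0.0139] w 30.003373592434055 ff 39.96018826961517 zx [ 0.0024 -0.0005]
```

View pics/rack.png

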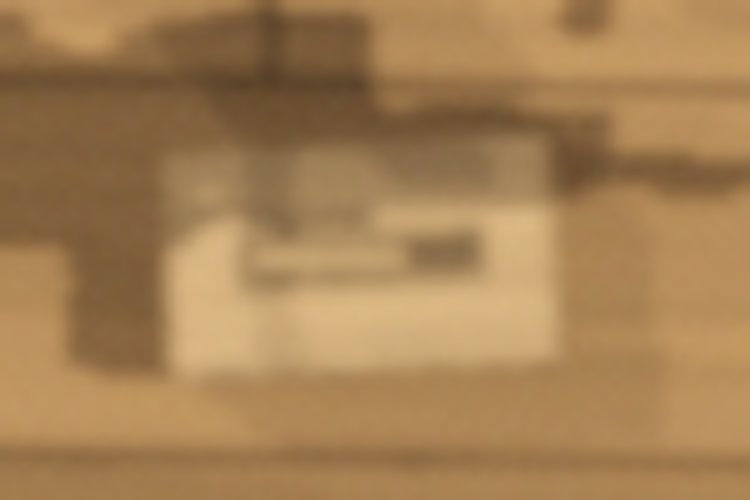

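The slot centre is at about (362,258) in this 10x crop, and the rack edges are clear with a tilt of about 3°. All measures agree on a slot at about (0.4617, 0.044) with yaw 3.3°.

```bash
python3 - <<'E'
from h import *
for q in [(362,258),(245,263),(482,251),(358,254)]: print(q,onz("top",(270+(q[0]+.5)/10-.5,195+(q[1]+.5)/10-.5),.042))
E
python3 go.py .4617 .0443 .325 3.3
```

```text
(362, 258) [0.46118504 0.04408306 0.042     ]
(245, 263) [0.45903809 0.08080026 0.042     ]
(482, 251) [0.46397696 0.00640709 0.042     ]
(358, 254) [0.46242201 0.04536405 0.042     ]
t 26.55 p [ 0.4792 -0.2196  0.3812] yaw 6.997448177978491 F [ 0.1815 -0.3857 -2.5283] M [ 0.0091 -0.0484  0.0139] w 30.003373592434055 ff 39.96018826961517 zx [ 0.0024 -0.0005]
mm [-14.6 264.1  56. ] rot [-0.0007  0.0024  0.0645]
```

Call:
servo_tool([
  [-15, 264, 10, 0, 0, 0.064, 25],
  [-15, 264, 20, 0, 0, 0.064, 25],
  [-15, 264, 30, 0, 0, 0.064, 25],
  [-15, 264, 40, 0, 0, 0.064, 25],
  [-15, 264, 50, 0, 0, 0.064, 25],
  [-15, 264, 56, 0, 0, 0.064, 25],
  [-15, 264, 56, 0, 0, 0.064, 25],
  [-15, 264, 56, 0, 0, 0.064, 25],
  [-15, 264, 56, 0, 0, 0.064, 25],
  [-15, 264, 56, 0, 0, 0.064, 25],
])

```text
clock: 27.55
position: [0.4623, 0.0432, 0.3247]
eef_rot: [[-0.998, -0.056, 0.001], [-0.056, 0.998, -0.0], [-0.001, -0.0, -1.0]]
wrist_force: [0.3, -0.8, -2.3]
gripper_width: 0.337
finger_force: 40.0
```

```bash
python3 - <<'E'
from h import *
b=grab_frame("scene")
B=cv2.resize(b[120:260,300:400],None,fx=5.5,fy=4.2,interpolation=2); cv2.imwrite('pics/r7.png',B[:,:,::-1])
p=env.get_state()['position']; R=env.get_state()['eef_rot']
for n,P in dict(foot1=[0,.03,.237],foot2=[0,-.03,.237],foot1t=[0,.03,.202]).items():
    q=proj("scene",p+R@np.array(P)); print(n,((q[0]-300)*5.5,(q[1]-120)*4.2))
for n,P in dict(s1=[.4597,.0800,.042],s2=[.4637,.009,.042]).items():
    q=proj("scene",P); print(n,((q[0]-300)*5.5,(q[1]-120)*4.2))
E
python3 go.py .4617 .0443 .325 3.3
```

```text
foot1 (np.float64(305.6227846950033), np.float64(375.73235419440255))
foot2 (np.float64(194.2343886420381), np.float64(362.9533840465174))
foot1t (np.float64(307.9209378378555), np.float64(335.42301300895474))
s1 (np.float64(315.3973739078425), np.float64(426.9859892803327))
s2 (np.float64(186.63021505953415), np.float64(411.57265866239743))
t 27.6 p [0.4622 0.0433 0.3247] yaw 3.216726506311104 F [ 0.0661 -0.2373 -2.7254] M [ 0.0266 -0.074  -0.0011] w 29.843861796260946 ff 39.998876452445984 zx [ 0.0007 -0.    ]
mm [ 0.5  1.  -0.3] rot [-0.0001  0.0007 -0.0015]
```

View pics/r7.png

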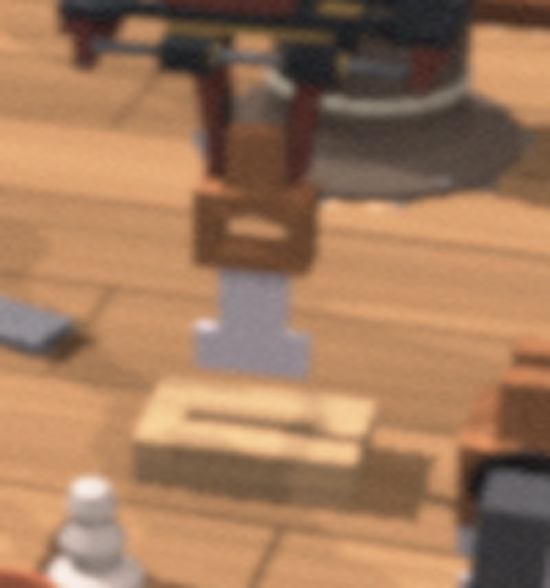

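The foot's lower corners at (195,366) and (308,377) match the predictions and sit centred above the slot, which runs (185,412) to (320,430). I lower it now.

Call:
servo_tool([
  [0, 1, 12, 0, 0, 0, 25],
  [0, 1, 25, 0, 0, 0, 25],
  [0, 1, 36, 0, 0, 0, 25],
  [0, 1, 42, 0, 0, 0, 25],
  [0, 1, 46, 0, 0, 0, 25],
  [0, 1, 50, 0, 0, 0, 25],
  [0, 1, 53, 0, 0, 0, 25],
  [0, 1, 53, 0, 0, 0, 25],
])

```text
clock: 28.4
position: [0.4618, 0.0455, 0.2712]
eef_rot: [[-0.998, -0.058, -0.0], [-0.058, 0.998, 0.0], [0.0, 0.0, -1.0]]
wrist_force: [0.9, -0.5, -3.2]
gripper_width: 0.336
finger_force: 40.0
```

```bash
python3 go.py .4617 .0443 .249 3.3
```

```text
t 28.4 p [0.4618 0.0455 0.2712] yaw 3.335749287251114 F [ 0.89   -0.5169 -3.2353] M [ 0.0368  0.0377 -0.0132] w 29.47668996389443 ff 39.998953342437744 zx [-0.0002  0.    ]
mm [ 0.2 -1.2 22.2] rot [ 0.     -0.0002  0.0006]
```

Call:
servo_tool([
  [0, -1, 4, 0, 0, 0, 25],
  [0, -1, 8, 0, 0, 0, 25],
  [0, -1, 12, 0, 0, 0, 25],
  [0, -1, 16, 0, 0, 0, 25],
  [0, -1, 19, 0, 0, 0, 25],
  [0, -1, 19, 0, 0, 0, 25],
])

```text
clock: 29.0
position: [0.4618, 0.0445, 0.252]
eef_rot: [[-0.998, -0.058, -0.001], [-0.058, 0.998, -0.0], [0.001, -0.0, -1.0]]
wrist_force: [-0.5, -0.3, -2.5]
gripper_width: 0.338
finger_force: 40.0
```

```bash
python3 go.py .4617 .0443 .249 3.3
```

```text
t 29.0 p [0.4618 0.0445 0.252 ] yaw 3.338997788352736 F [-0.5008 -0.2928 -2.5208] M [ 0.0755 -0.0136  0.0187] w 29.680622246779595 ff 39.99896228313446 zx [-0.0008 -0.0001]
mm [ 0.1 -0.2  3. ] rot [-0.0001 -0.0008  0.0007]
```

Call:
servo_tool([
  [0, 0, 1, 0, 0, 0, 25],
  [0, 0, 2, 0, 0, 0, 25],
  [0, 0, 3, 0, 0, 0, 25],
  [0, 0, 3.5, 0, 0, 0, 25],
  [0, 0, 3.5, 0, 0, 0, 25],
])

```text
clock: 29.5
position: [0.462, 0.0445, 0.249]
eef_rot: [[-0.998, -0.058, 0.0], [-0.058, 0.998, 0.0], [-0.0, 0.0, -1.0]]
wrist_force: [-0.4, 1.1, -2.0]
gripper_width: 0.338
finger_force: 40.0
```

```bash
python3 go.py
```

```text
t 29.5 p [0.462  0.0445 0.249 ] yaw 3.3364528587913664 F [-0.3987  1.0508 -2.006 ] M [ 0.0011 -0.0497  0.0315] w 29.68709043972591 ff 39.99907672405243 zx [0.0003 0.0001]
```

Call:
servo_tool([
  [0, 0, 1, 0, 0, 0, 25],
  [0, 0, 2, 0, 0, 0, 25],
  [0, 0, 2, 0, 0, 0, 25],
  [0, 0, 2, 0, 0, 0, 25],
])

```text
clock: 29.9
position: [0.463, 0.0446, 0.2489]
eef_rot: [[-0.998, -0.058, 0.003], [-0.058, 0.998, 0.001], [-0.003, 0.0, -1.0]]
wrist_force: [-3.2, -1.5, 14.0]
gripper_width: 0.34
finger_force: 40.0
```

```bash
python3 go.py
```

```text
t 29.9 p [0.463  0.0446 0.2489] yaw 3.327826813232682 F [-3.1756 -1.4957 13.972 ] M [-0.1411  0.912  -0.0327] w 29.87945327272415 ff 40.00337898731232 zx [0.0031 0.0006]
```

It is seated at the expected height. I ease off, let go and withdraw.

Call:
servo_tool([
  [0, 0, -1.5, 0, 0, 0, 25],
  [0, 0, -1.5, 0, 0, 0, 25],
  [0, 0, -1.5, 0, 0, 0, 34],
  [0, 0, -1.5, 0, 0, 0, 46],
  [0, 0, -1.5, 0, 0, 0, 60],
  [0, 0, -1.5, 0, 0, 0, 60],
  [0, 0, -25, 0, 0, 0, 60],
  [0, 0, -60, 0, 0, 0, 60],
  [0, 0, -100, 0, 0, 0, 60],
  [0, 0, -100, 0, 0, 0, 60],
])

```text
clock: 30.9
position: [0.4638, 0.0448, 0.3517]
eef_rot: [[-0.998, -0.058, 0.008], [-0.058, 0.998, 0.002], [-0.008, 0.001, -1.0]]
wrist_force: [0.6, 0.1, -0.7]
gripper_width: 0.686
finger_force: 0.0
```

Call:
servo_tool([
  [0, -50, -20, 0, 0, 0, 60],
  [0, -100, -20, 0, 0, 0, 60],
  [0, -150, -20, 0, 0, 0, 60],
  [0, -200, -20, 0, 0, 0, 60],
  [0, -200, -20, 0, 0, 0, 60],
  [0, -200, -20, 0, 0, 0, 60],
  [0, -200, -20, 0, 0, 0, 60],
  [0, -200, -20, 0, 0, 0, 60],
])

```text
clock: 31.7
position: [0.4738, -0.1534, 0.3666]
eef_rot: [[-0.998, -0.061, -0.0], [-0.061, 0.998, 0.001], [0.0, 0.001, -1.0]]
wrist_force: [-0.6, -0.4, -0.0]
gripper_width: 0.684
finger_force: 0.0
```

```bash
python3 - <<'E'
from h import *
b=grab_frame("scene"); a=grab_frame("top")
A=cv2.resize(a[120:245,230:350],None,fx=3,fy=3,interpolation=2);B=cv2.resize(b[150:300,300:430],None,fx=3.3,fy=3.3,interpolation=2)
h=max(A.shape[0],B.shape[0]); pad=lambda m:np.pad(m,((0,h-m.shape[0]),(0,0),(0,0)))
cv2.imwrite('pics/c8.png',np.hstack([pad(A),pad(B)])[:,:,::-1])
E
python3 go.py
```

```text
t 31.8 p [ 0.4738 -0.1538  0.3669] yaw 3.473824139849502 F [-0.3701 -0.5826  0.2667] M [0.0232 0.0124 0.0379] w 59.89461193391135 ff 0.0 zx [-0.      0.0003]
```

View pics/c8.png

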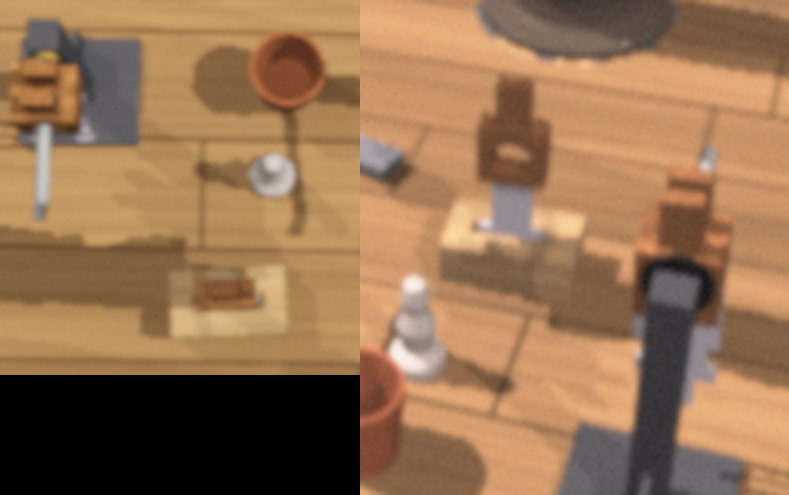

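The rear template stands upright in the slot, with its head at (515,150) and its foot sunk into the rack. Both other templates hang together on the spare hook, and the gripper is clear. I'm handing in the job.

```bash
python3 -c "
from station import env
print(env.close_job())"
```

```text
the job is handed in; nothing more can be done
None
```

The job is handed in at about 32 s: the front and middle templates hang together on the spare hook, each pressed on the way at up to about 10 N by the wrist sensor (the stop's own force was not measured), and the rear template stands upright and fully down in the rack slot, let go.

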